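Set the cam clamp of the cork-boring jig

TASK

One of the two boring jigs has a cork block in its bed. On that jig turn the wing nut clockwise until its wings lie in line with the strap, then flip the cam lever over, away from the nut, until it is fully closed. Keep off the empty jig.

Things in the scene. Friction and masses are not known exactly. Their poses are not given: they have to be found in the camera images.
- cork_jig: Fixed jig holding the brown cork block. Aluminium bed 120 (x) x 170 (y) x 10 mm; origin at the centre of its underside on the worktop, z up. The cork (150 along x, 56 along y, top at z = 40 mm) lies under a steel strap 34 mm wide, 146 mm long along y, top at z = 55 mm (sinks 5 mm as the lever closes). At the strap's +y end is the wing nut, at its -y end the cam lever.
- cork_wing_nut (a joint): Nut of the cork jig: dark bar 10 mm thick, 42 long, z = 63 to 89 mm (lever open), on an upright axis at x 0, y +55 mm of the jig. Rad: 0 = bar along the jig's y (in line with the strap), grows clockwise from above; it starts negative, so the bar is then turned counter-clockwise from y by that much. Stops at -1.5, 0.6; stays where left (friction 0.06 N m).
- cork_cam_lever (a joint): Dark lever of the cork jig, 16 mm wide, 8 thick, reaching 90 from its pivot (along x, at x 0, y -55, z 65 mm of the jig; z 61 when closed; fork round it 29 wide, up to z 77). Rad: 0 closed, flat, pointing to the jig's -y; 1.57 upright; more leans to the nut; stops 0, 1.75. Stays where left (friction 0.1 N m): push it over from the nut's side, press down with closed fingers.
- spare_jig: The other jig (fixed), the same in every part and measure but with no cork block in its bed; its lever is open too. Not to be touched. Origin and axes as for the cork jig.

How it is judged:
By the outcome, as a careful person would: the job done as asked, in the order asked, and still so for the second after the job is handed in, with the robot touching nothing.
It also fails if it takes over 38 s, if anything falls off the work surface, if the arm or the gripper's body presses on something with over 40 N, if the wrist force passes 120 N, or if a joint passes its speed limit or range.

ROBOT

A 7-joint arm with a two-finger parallel gripper is mounted at the origin on a cart in front of the work surface, level with it; the furniture and walls round the work are solid. World frame = base frame: x ahead of the robot, y to its left, z up, the work surface at z = 0. Lengths are in mm, angles in rad, forces in N, time in s.
With the tool pointing down it reaches from about 400 to 850 mm from the base axis. Payload 4.4 kg.
Tool frame: the origin (TCP) lies at the very end of the fingers, on their centre line; the grasp point (between the pads) lies 19 mm behind it (tcp_to_grasp is the z of the grasp point in the tool frame, in mm); z points along the fingers, y is the line along which they close (so a half turn about z gives the same grasp; the last joint's range is limited). The gripper opens to 94 mm and grips with 3 to 60 N. Pads are 16 mm wide; open, the fingers measure 119 mm over their backs; the gripper's body (75 mm by 177 mm) begins 78 mm behind the grasp point.
Start: joints at [-1.336, 0.628, 0.038, 1.517, -0.027, 0.996, -0.02], TCP at [192.559, 620.838, 183.178] pointing down, gripper open.
Joint ranges: [-3.06, 3.06], [-0.37, 2.12], [-1.25, 1.32], [0.18, 2.47], [-1.1, 4.24], [0.23, 1.98], [-2.94, 2.94]. Speed limits (rad/s): [2.57, 2.57, 3.14, 3.14, 3.14, 3.14, 3.14].

INTERFACE

Orientations are given as a rotation vector (axis times angle).
In Python, from station import * gives the robot as it stands.
- The arm moves only by the tool send_rows, never from a script. Its argument "targets" is text: rows parted by semicolons, each of 7 numbers parted by spaces: the shift along the tool's x, y, z in m, then the turn, a rotation vector about the tool's x, y, z in rad, then the closure, from -1 (fully open) to 1 (shut). A call has exactly 8 rows; each row shifts and turns the commanded pose from where the row before left it, along the tool's axes as they then stand; what a row does not reach is not made up. A row lasts 1/10 s, in which the tool goes at most 50 mm and 8.59 degrees, less where a joint would pass 70% of its speed; a pose out of reach is approached as far as the arm can. A call with a gripper value outside its range is refused whole. The fingers move at their own pace and stop on an object; "newtons" is the grip in N (left out, the last holds). Time passes only in rows, so rows that do not move let the fingers close, or fill a call up. It gives the time, the measured TCP pose, the force, the opening and the grip force at its end, in the units of the state.
- observe(): the state, without advancing time (a new reading comes with each control period).
- read_camera(name): name is "scene" or "top" or "wrist"; returns the picture (480x640x3 uint8, blue, green, red); there is no depth.
- camera_info(name): a dict with "mtx" (3x3 intrinsics, pixels), "view" (4x4, takes a point from world to camera coordinates). Camera axes: x right, y up, looking along -z (the intrinsics and any distortion apply to the point x, -y, -z); pixel columns grow to the right and rows downward; lengths in mm; the calibration is good to about 2 mm. The wrist camera is an equidistant fisheye: a pixel r from the principal point sees the ray r / f radians off the axis. A picture is of the moment at which its call begins: read the wrist's pose just before it. camera_info takes no time and is no camera call; for the wrist camera it gives the pose at the moment of the call.
- finish_job(): hands the job in; it is judged then, once.
The state is a dict: "time": time; "q": joint angles; "joint_velocities": joint speeds; "tau": joint torques, N m; "tcp_pos": TCP position; "tcp_rot": TCP orientation; "ft_force": force on the tool from outside, world axes, zero at the start; "ft_torque": the same for the moment, N m; "grip_width": finger opening in mm; "finger_force": force on a finger pad.
Only numpy, scipy, OpenCV 4.12 (cv2) and the standard library are available. Lean on these libraries where they do the work, as an engineer would, in place of code of your own. Each camera call takes 0.05 s, during which the arm holds its last target. There are 200 camera calls.

## Working session

There is one attempt and no reset: what is moved stays moved. The work goes in short steps, Python scripts to look and compute and a tool call to move; the robot and the scene stay as the last step left them, time stands still between calls to the robot, and variables do not carry over. Pictures are saved under pics/ and viewed, at most 10 in all, crops included, and the job is handed in when it is done.

Besides the shell and the picture viewer there is one more tool, called as a command line: name --argument value ..., lists and objects as JSON in quotes. send_rows: Moves the arm, as the interface text tells. Its arguments: {"type":"object","properties":{"targets":{"type":"string"},"newtons":{"type":"number"}},"required":["targets"]}

```bash
mkdir -p pics; ls; python3 - <<'E'
from station import *
import cv2
s=observe();print(s)
for n in("scene","top"):
    cv2.imwrite(f"pics/{n}0.png",read_camera(n)); c=camera_info(n);print(n,c)
E
```

```text
pics
{'time': 0.0, 'q': array([-1.33577627,  0.62932372,  0.03841668,  1.51831689, -0.02702711,
        0.99634697, -0.02000488]), 'joint_velocities': array([-1.66443702e-05, -4.39084501e-04, -1.63586828e-04, -2.96031710e-04,
        6.22813875e-04, -3.87517526e-04, -3.00188813e-04]), 'tau': array([-2.55221667e-04, -5.49709368e+01,  1.14324231e+00, -1.86629373e+01,
       -5.22683293e-02,  2.37819756e-02,  1.74044285e-04]), 'tcp_pos': array([192.33798273, 620.15595922, 182.2845925 ]), 'tcp_rot': array([-4.70699759e-01, -3.10582970e+00,  2.91335085e-03]), 'ft_force': array([-0.31035364, -0.74360295, -0.37718005]), 'ft_torque': array([-0.04365194, -0.02448195, -0.01368929]), 'finger_force': 0.0, 'grip_width': 93.82797084105093}
scene {'mtx': array([[440.04448002,   0.        , 316.4072445 ],
       [  0.        , 440.04448002, 239.45784222],
       [  0.        ,   0.        ,   1.        ]]), 'view': array([[ 8.11332237e-01, -5.84549981e-01, -6.42810655e-03,
        -3.81904812e+02],
       [ 2.64836108e-01,  3.57734713e-01,  8.95481832e-01,
        -2.20263239e+02],
       [-5.21154331e-01, -7.28235673e-01,  4.45051647e-01,
        -5.63860728e+02],
       [ 0.00000000e+00,  0.00000000e+00,  0.00000000e+00,
         1.00000000e+00]])}
top {'mtx': array([[467.88970737,   0.        , 316.64130108],
       [  0.        , 467.88970737, 235.98980132],
       [  0.        ,   0.        ,   1.        ]]), 'view': array([[-5.20055292e-03, -9.99985150e-01, -1.62887286e-03,
         3.05427483e+01],
       [ 9.97293477e-01, -5.30600463e-03,  7.33318956e-02,
        -5.18064894e+02],
       [-7.33394495e-02, -1.24309788e-03,  9.97306262e-01,
        -9.00374587e+02],
       [ 0.00000000e+00,  0.00000000e+00,  0.00000000e+00,
         1.00000000e+00]])}
```

View pics/top0.png

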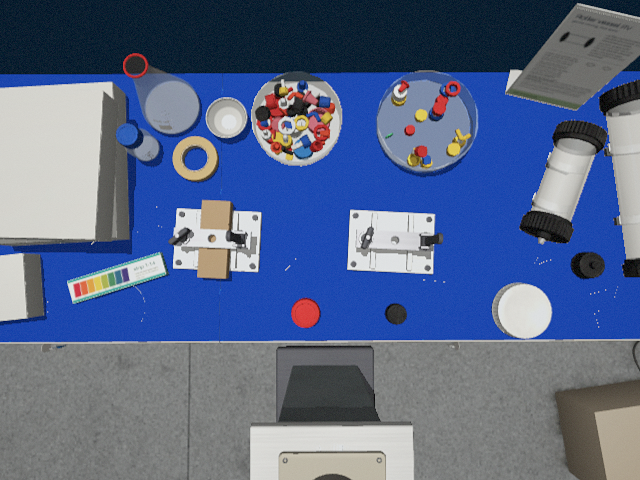

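View pics/scene0.png

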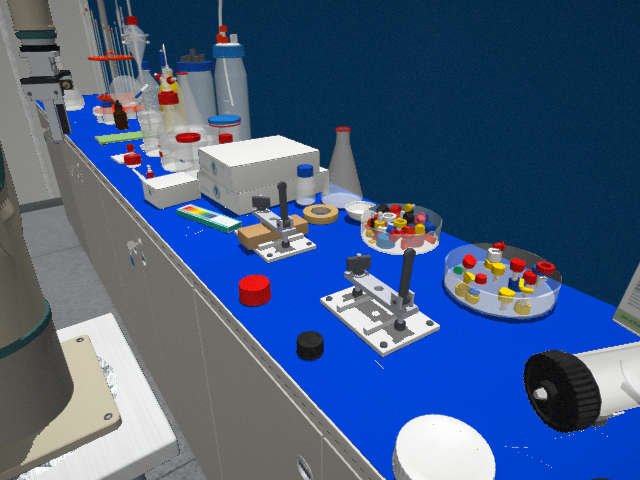

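The top view shows the cork jig at about (217,240) with its nut at (181,237) and lever at (237,240). The spare jig is at (392,241). The nut is on the left (+y world) on both jigs. I'll enlarge the cork jig.

```bash
python3 - <<'E'
import cv2
a=cv2.imread("pics/top0.png")[195:291,160:276]
cv2.imwrite("pics/c1.png",cv2.resize(a,None,fx=6,fy=6,interpolation=cv2.INTER_CUBIC))
E
```

```text
(no output)
```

View pics/c1.png

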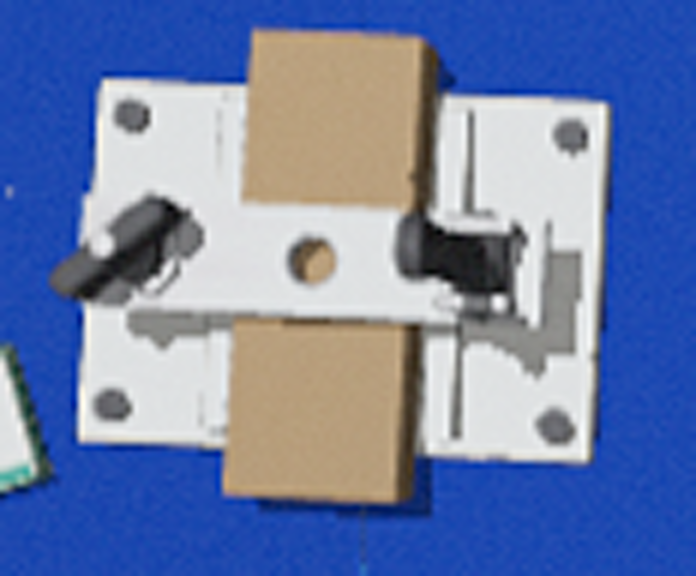

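The crop shows the bed corners at TL(100,78), TR(608,100), BR(590,463) and BL(80,442). The bar runs from about (62,285) to (170,205). The lever leans to the nut, with its tip at about (410,245).

```bash
cat > h.py <<'E'
from station import *
import numpy as np, cv2
def ray(n,u,v,z):
    c=camera_info(n);K=c["mtx"];V=c["view"];R=V[:3,:3];t=V[:3,3]
    d=np.linalg.inv(K)@[u,v,1];d=R.T@(d*[1,-1,-1]);o=-R.T@t
    return o+d*(z-o[2])/d[2]
def proj(n,P):
    c=camera_info(n);p=(c["view"]@np.r_[P,1])[:3]*[1,-1,-1];p=c["mtx"]@p;return p[:2]/p[2]
E
python3 - <<'E'
from h import *
f=lambda u,v,z:ray("top",160+(u+.5)/6-.5,195+(v+.5)/6-.5,z)
P=np.array([f(*p,10) for p in[(100,78),(608,100),(590,463),(80,442)]])[:,:2]
J=np.array([(60,85),(60,-85),(-60,-85),(-60,85)])
c=P.mean(0);H=((P-c).T@J);th=np.arctan2(H[1,0]-H[0,1],H[0,0]+H[1,1])
R=np.array([[np.cos(th),-np.sin(th)],[np.sin(th),np.cos(th)]])
print("c",c,"th",th,"res",P-c-J@R.T)
a,b=f(62,285,89)[:2],f(170,205,89)[:2]
print("nut",c+R@[0,55],"ends",a,b,(a+b)/2,"len",np.linalg.norm(a-b))
for e in(a,b):print(R.T@(e-c))
print("lever pivot",c+R@[0,-55])
for L in(1.57,1.75):
  print(L,[ (np.array(proj("top",np.r_[c+R@[0,-55-90*np.cos(L)],65+90*np.sin(L)]))-[160,195])*6])
E
```

```text
c [512.82609947 225.57220613] th -0.04561750981529253 res [[ 0.53664079 -0.23557235]
 [ 0.01467785  0.67987857]
 [-0.28284848  0.70508393]
 [-0.26847016 -1.14939014]]
nut [515.33419243 280.51498973] ends [503.40515328 293.98884201] [527.51658951 261.68074845] [515.46087139 277.83479523] len 40.31345019750465
[-12.53105983  67.91585112]
[13.02859699 36.74088985]
lever pivot [510.31800652 170.62942253]
1.57 [array([427.71319325, 241.17244133])]
1.75 [array([371.1238027 , 239.24412893])]
```

send_rows --targets "-0.026 -0.014 0 0 0 0 -1; -0.026 -0.014 0 0 0 0 -1; -0.026 -0.014 0 0 0 0 -1; -0.026 -0.014 0 0 0 0 -1; -0.026 -0.014 0 0 0 0 -1; -0.026 -0.014 0 0 0 0 -1; -0.026 -0.014 0 0 0 0 -1; -0.026 -0.014 0 0 0 0 -1" --newtons 15

```text
time: 0.9
tcp_pos: [358.6, 451.0, 182.8]
tcp_rot: [-0.471, -3.106, 0.001]
ft_force: [0.1, -1.3, -0.8]
grip_width: 94.3
finger_force: 0.0
```

send_rows --targets "-0.026 -0.014 0 0 0 0 -1; -0.026 -0.014 0 0 0 0 -1; -0.026 -0.014 0 0 0 0 -1; -0.026 -0.014 0 0 0 0 -1; -0.026 -0.014 0 0 0 0 -1; -0.026 -0.014 0 0 0 0 -1; -0.010 -0.008 0 0 0 0 -1; 0 0 0 0 0 0 -1"

```text
time: 1.7
tcp_pos: [490.1, 313.1, 182.9]
tcp_rot: [-0.476, -3.105, 0.002]
ft_force: [-0.9, 0.7, 0.1]
grip_width: 93.4
finger_force: 0.0
```

send_rows --targets "0 0 0 0 0 0.1 -1; 0 0 0 0 0 0.1 -1; 0 0 0 0 0 0.1 -1; 0 0 0 0 0 0.1 -1; 0 0 0 0 0 0.1 -1; 0 0 0 0 0 0.1 -1; 0 0 0 0 0 0.03 -1; 0 0 0 0 0 0 -1"

```text
time: 2.5
tcp_pos: [488.0, 316.6, 183.0]
tcp_rot: [-1.405, -2.809, 0.0]
ft_force: [0.1, -0.5, 0.6]
grip_width: 93.7
finger_force: 0.0
```

```bash
cat >> h.py <<'E'
from scipy.spatial.transform import Rotation as Ro
def go(p,ang):
    "tool-frame shift (mm) and turn to reach p with tool y at world angle ang (deg), tool down"
    s=observe();R=Ro.from_rotvec(s["tcp_rot"]);a=np.radians(ang)
    y=np.array([np.cos(a),np.sin(a),0]);z=np.array([0,0,-1.]);T=Ro.from_matrix(np.c_[np.cross(y,z),y,z])
    print("t",s["time"],"pos",s["tcp_pos"].round(1),"yang",np.degrees(np.arctan2(*R.as_matrix()[[1,0],1])).round(1),
     "w",round(s["grip_width"],1),"F",s["ft_force"].round(1),"ff",s["finger_force"],"q",s["q"].round(2))
    print("shift",R.inv().apply(np.array(p)-s["tcp_pos"]).round(1),"turn",(R.inv()*T).as_rotvec().round(3))
E
python3 - <<'E'
from h import *
c=camera_info("wrist");im=read_camera("wrist");cv2.imwrite("pics/w1.png",im);cv2.imwrite("pics/top1.png",read_camera("top"))
print(c);go([515.3,279.5,68],36.7)
E
```

```text
{'mtx': array([[371.64829954,   0.        , 321.73382035],
       [  0.        , 371.64829954, 236.59299543],
       [  0.        ,   0.        ,   1.        ]]), 'view': array([[ 8.00162300e-01,  5.99783205e-01, -6.33931018e-04,
        -5.80192547e+02],
       [-5.77470294e-01,  7.70108493e-01, -2.71036839e-01,
         6.75196927e+01],
       [-1.62075148e-01,  2.17239536e-01,  9.62568766e-01,
        -3.82137453e+02],
       [ 0.00000000e+00,  0.00000000e+00,  0.00000000e+00,
         1.00000000e+00]])}
t 2.6 pos [488.6 316.  183.1] yang 36.8 w 94.0 F [-0.7 -0.4 -0.3] ff 0.0 q [-0.76  0.54  0.22  1.72 -0.14  0.9   0.16]
shift [-45.3  -0.5 115.1] turn [-0.    -0.001  0.002]
```

View pics/w1.png

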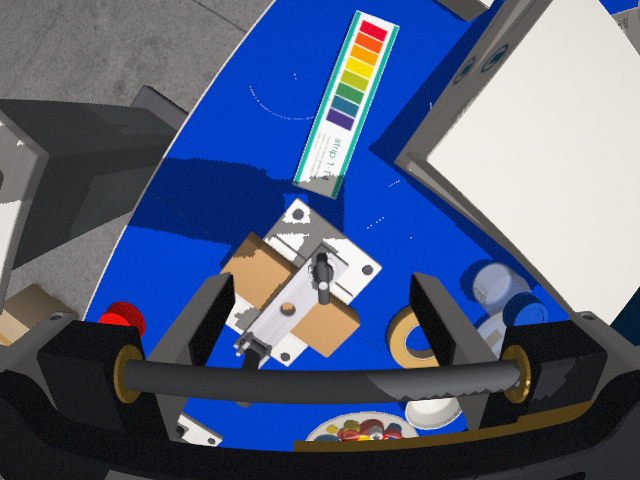

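The wrist view shows the bar at about (322,255)–(323,302), near-vertical and centred between the fingers. The lever is at about (252,355). I'll look closer.

```bash
python3 - <<'E'
import cv2
a=cv2.imread("pics/w1.png")[190:380,220:400]
cv2.imwrite("pics/w1c.png",cv2.resize(a,None,fx=3,fy=3,interpolation=cv2.INTER_CUBIC))
E
```

```text
(no output)
```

View pics/w1c.png

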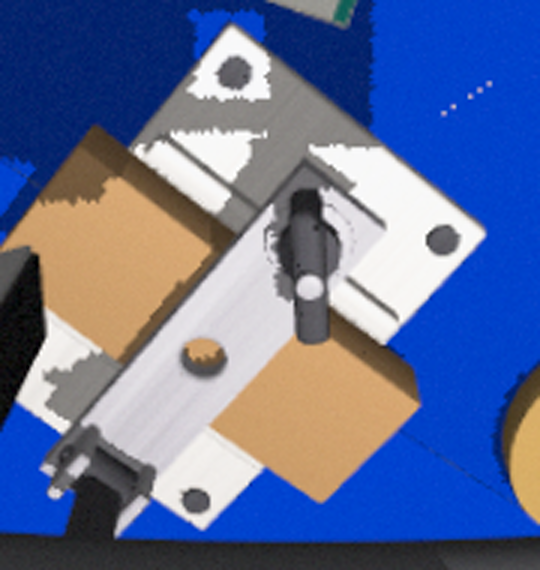

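```bash
cat >> h.py <<'E'
def wproj(c,P):
    p=(c["view"]@np.r_[P,1])[:3]*[1,-1,-1];K=c["mtx"];r=np.hypot(p[0],p[1]);t=np.arctan2(r,p[2])
    return K[:2,2]+K[0,0]*t*p[:2]/r
C=np.array([512.83,225.57]);TH=-0.0456
RJ=np.array([[np.cos(TH),-np.sin(TH)],[np.sin(TH),np.cos(TH)]])
def J(x,y,z):return np.r_[C+RJ@[x,y],z]
E
python3 - <<'E'
from h import *
c=camera_info("wrist");k=lambda P:((wproj(c,P)-[220,190])*3).round(0);t=lambda P:((proj("top",P)-[160,195])*6).round(0)
for n,P in dict(corn1=J(60,85,10),corn2=J(-60,85,10),corn3=J(60,-85,10),ax63=J(0,55,63),ax89=J(0,55,89),ax95=J(0,55,95)).items():print(n,k(P),t(P))
for an in(-.6,-.69,-.78):
  for s in(21,-21):
    for z in(63,89):
      P=J(-s*np.sin(-an),55+s*np.cos(an),z);print(an,s,z,k(P),t(P))
E
```

```text
corn1 [487. 223.] [97. 77.]
corn2 [226.  13.] [ 74. 439.]
corn3 [201. 524.] [608.  98.]
ax63 [306. 238.] [130. 249.]
ax89 [306. 270.] [105. 243.]
ax95 [306. 278.] [ 99. 241.]
-0.6 21 63 [312. 173.] [ 72. 285.]
-0.6 21 89 [313. 201.] [ 45. 280.]
-0.6 -21 63 [300. 299.] [187. 213.]
-0.6 -21 89 [300. 335.] [164. 206.]
-0.69 21 63 [306. 173.] [ 75. 290.]
-0.69 21 89 [306. 201.] [ 49. 285.]
-0.69 -21 63 [306. 300.] [184. 209.]
-0.69 -21 89 [306. 335.] [161. 201.]
-0.78 21 63 [300. 173.] [ 79. 294.]
-0.78 21 89 [299. 201.] [ 52. 290.]
-0.78 -21 63 [312. 299.] [180. 204.]
-0.78 -21 89 [313. 335.] [157. 196.]
```

send_rows --targets "-0.015 0 0 0 0 0 -1; -0.015 0 0 0 0 0 -1; -0.015 0 0 0 0 0 -1; 0 0 0.025 0 0 -0.05 -1; 0 0 0.025 0 0 0 -1; 0 0 0.025 0 0 0 -1; 0 0 0 0 0 0 -1; 0 0 0 0 0 0 -1"

```text
time: 3.4
tcp_pos: [517.0, 277.9, 108.4]
tcp_rot: [1.341, 2.841, -0.001]
ft_force: [0.2, -0.2, 1.4]
grip_width: 94.2
finger_force: 0.0
```

```bash
python3 - <<'E'
from h import *
go([515.3,280.5,68],39.8)
E
```

```text
t 3.4 pos [517.  277.9 108.4] yang 39.4 w 94.2 F [ 0.2 -0.2  1.4] ff 0.0 q [-0.66  0.64  0.18  1.78 -0.16  0.74  0.3 ]
shift [ 3.1  0.4 40.4] turn [-0.     0.    -0.006]
```

send_rows --targets "0.003 0 0.010 0 0 0 -1; 0 0 0.015 0 0 0 -1; 0 0 0.015 0 0 0 -1; 0 0 0 0 0 0 0; 0 0 0 0 0 0 0.6; 0 0 0 0 0 0 1; 0 0 0 0 0 0 1; 0 0 0 0 0 0 1" --newtons 15

```text
time: 4.2
tcp_pos: [514.6, 281.7, 68.8]
tcp_rot: [1.339, 2.841, 0.002]
ft_force: [0.1, 0.1, -0.4]
grip_width: 57.7
finger_force: 0.0
```

send_rows --targets "0 0 0 0 0 0 1; 0 0 0 0 0 0 1; 0 0 0 0 0 0 1; 0 0 0 0 0 0 1; 0 0 0 0 0 0 1; 0 0 0 0 0 0 1; 0 0 0 0 0 0 1; 0 0 0 0 0 0 1"

```text
time: 5.0
tcp_pos: [514.9, 281.9, 68.2]
tcp_rot: [1.339, 2.841, 0.002]
ft_force: [2.2, 1.6, -1.8]
grip_width: 6.1
finger_force: 15.0
```

```bash
python3 - <<'E'
from h import *
go([515.3,280.5,68],-2.6)
E
```

```text
t 5.0 pos [514.9 281.9  68.2] yang 39.5 w 6.1 F [ 2.2  1.6 -1.8] ff 14.999614208936691 q [-0.65  0.69  0.17  1.81 -0.17  0.66  0.3 ]
shift [-1.3 -0.6  0.2] turn [ 0.001 -0.     0.735]
```

send_rows --targets "0 0 0 0 0 0.1 1; 0 0 0 0 0 0.1 1; 0 0 0 0 0 0.1 1; 0 0 0 0 0 0.1 1; 0 0 0 0 0 0.1 1; 0 0 0 0 0 0.1 1; 0 0 0 0 0 0.1 1; 0 0 0 0 0 0.035 1"

```text
time: 5.8
tcp_pos: [516.4, 282.4, 68.3]
tcp_rot: [2.271, 2.167, 0.006]
ft_force: [5.6, 3.1, -4.5]
grip_width: 6.1
finger_force: 15.0
```

send_rows --targets "0 0 0 0 0 0 1; 0 0 0 0 0 0 1; 0 0 0 0 0 0 1; 0 0 0 0 0 0 0.3; 0 0 0 0 0 0 -0.3; 0 0 0 0 0 0 -0.6; 0 0 0 0 0 0 -0.6; 0 0 0 0 0 0 -0.6"

```text
time: 6.6
tcp_pos: [513.9, 281.2, 68.1]
tcp_rot: [-2.271, -2.171, 0.001]
ft_force: [-0.8, 0.1, -0.3]
grip_width: 42.8
finger_force: 0.0
```

```bash
python3 - <<'E'
from h import *
go([515.3,280.5,68],-2.6)
E
```

```text
t 6.6 pos [513.9 281.2  68.1] yang -2.6 w 42.8 F [-0.8  0.1 -0.3] ff 0.0 q [-0.78  0.72  0.37  1.81 -0.39  0.69 -0.23]
shift [-0.6  1.4  0.1] turn [-0.001  0.     0.   ]
```

Rise straight up and look.

send_rows --targets "0 0 -0.01 0 0 0 -0.6; 0 0 -0.02 0 0 0 -0.6; 0 0 -0.025 0 0 0 -0.6; 0 0 -0.025 0 0 0 -0.6; 0 0 -0.025 0 0 0 -0.6; 0 0 -0.025 0 0 0 -0.6; 0 0 0 0 0 0 -0.6; 0 0 0 0 0 0 -0.6"

```text
time: 7.4
tcp_pos: [514.3, 281.5, 198.8]
tcp_rot: [-2.271, -2.171, -0.002]
ft_force: [-0.9, 0.3, 0.4]
grip_width: 75.3
finger_force: 0.0
```

```bash
python3 - <<'E'
from h import *
c=camera_info("wrist");im=read_camera("wrist")
k=lambda P:wproj(c,P)
a=k(J(0,55,89));x,y=(a-[80,60]).astype(int)
print(x,y);cv2.imwrite("pics/w2.png",cv2.resize(im[y:y+150,x:x+180],None,fx=4,fy=4,interpolation=cv2.INTER_CUBIC))
for n,P in dict(corn1=J(60,85,10),corn2=J(-60,85,10),e1=J(0,76,89),e2=J(0,34,89),s1=J(17,73,55),s2=J(-17,73,55),lev0=J(0,-55,65),tip=J(0,-65,155)).items():print(n,((k(P)-[x,y])*4).round())
go([515.3,280.5,68],-2.6)
E
```

```text
242 166
corn1 [545.  61.]
corn2 [95. 61.]
e1 [321. 147.]
e2 [321. 335.]
s1 [392. 134.]
s2 [249. 134.]
lev0 [320. 635.]
tip [321. 884.]
t 7.45 pos [513.6 281.3 197.9] yang -2.6 w 75.2 F [-0.5 -0.8 -0. ] ff 0.0 q [-0.84  0.56  0.47  1.69 -0.29  0.96 -0.31]
shift [ -0.7   1.8 129.9] turn [-0.001  0.     0.   ]
```

View pics/w2.png

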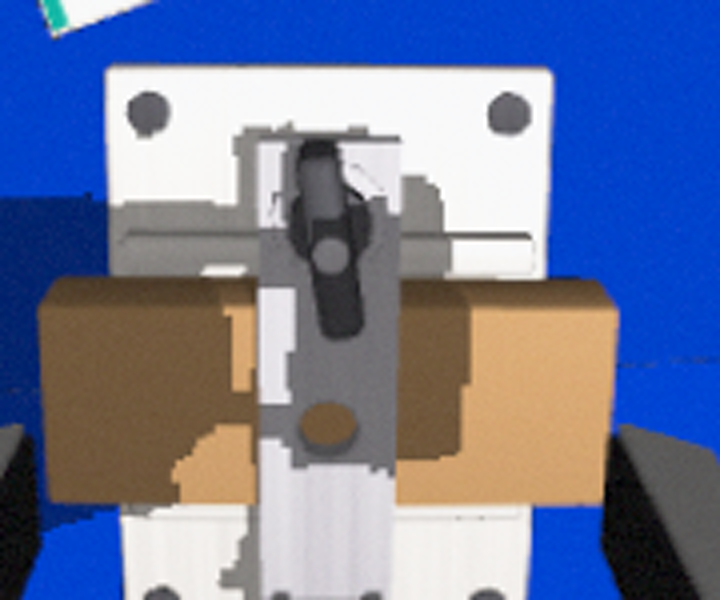

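The wrist crop shows the bar running from (318,145) to (344,335) against a vertical strap, so it is still about 0.13 rad short: the pads gave way. The jig also sits about 2 mm further in +x than I estimated. I'll regrip harder and turn again.

```bash
sed -i 's/C=np.array(\[512.83/C=np.array([514.6/' h.py; python3 - <<'E'
from h import *
print(J(0,55,66));go(J(0,55,67),4.5)
E
```

```text
[517.10713092 280.51282751  66.        ]
t 7.45 pos [513.6 281.3 197.9] yang -2.6 w 75.2 F [-0.5 -0.8 -0. ] ff 0.0 q [-0.84  0.56  0.47  1.69 -0.29  0.96 -0.31]
shift [ -0.6   3.6 130.9] turn [-0.001  0.    -0.123]
```

send_rows --targets "0 0.003 0.02 0 0 0 -0.6; 0 0 0.02 0 0 -0.12 -0.6; 0 0 0.025 0 0 0 -0.6; 0 0 0.025 0 0 0 -0.6; 0 0 0.02 0 0 0 -0.6; 0 0 0.015 0 0 0 -0.6; 0 0 0.005 0 0 0 -0.2; 0 0 0 0 0 0 0.3" --newtons 45

```text
time: 8.25
tcp_pos: [516.2, 280.6, 66.8]
tcp_rot: [-2.136, -2.302, 0.005]
ft_force: [-0.5, -0.4, 0.8]
grip_width: 62.5
finger_force: 0.0
```

send_rows --targets "0 0 0 0 0 0 1; 0 0 0 0 0 0 1; 0 0 0 0 0 0 1; 0 0 0 0 0 0 1; 0 0 0 0 0 0 1; 0 0 0 0 0 0 1; 0 0 0 0 0 0 1; 0 0 0 0 0 0 1"

```text
time: 9.05
tcp_pos: [516.5, 281.2, 68.2]
tcp_rot: [-2.136, -2.303, 0.002]
ft_force: [-2.2, 0.3, 2.2]
grip_width: 4.3
finger_force: 45.0
```

```bash
python3 - <<'E'
from h import *
go(J(0,55,67),-2.6)
E
```

```text
t 9.05 pos [516.5 281.2  68.2] yang 4.3 w 4.3 F [-2.2  0.3  2.2] ff 45.003997944295406 q [-0.76  0.71  0.35  1.8  -0.36  0.69 -0.14]
shift [-0.8  0.6  1.1] turn [-0.001  0.     0.12 ]
```

Soft pads are confirmed. I'll turn 0.14, a slight overshoot for the lag.

send_rows --targets "0 0 0 0 0 0.05 1; 0 0 0 0 0 0.05 1; 0 0 0 0 0 0.04 1; 0 0 0 0 0 0 1; 0 0 0 0 0 0 1; 0 0 0 0 0 0 0.3; 0 0 0 0 0 0 -0.6; 0 0 0 0 0 0 -0.6"

```text
time: 9.85
tcp_pos: [518.1, 281.3, 68.2]
tcp_rot: [2.292, 2.147, 0.002]
ft_force: [0.7, 1.0, -0.0]
grip_width: 25.2
finger_force: 0.0
```

send_rows --targets "0 0 0 0 0 0 -0.6; 0 0 -0.01 0 0 0 -0.6; 0 0 -0.025 0 0 0 -0.6; 0 0 -0.03 0 0 0 -0.6; 0 0 -0.03 0 0 0 -0.6; 0 0 -0.03 0 0 0 -0.6; 0 0 0 0 0 0 -0.6; 0 0 0 0 0 0 -0.6"

```text
time: 10.65
tcp_pos: [517.6, 281.5, 194.0]
tcp_rot: [2.292, 2.148, 0.003]
ft_force: [-0.2, 0.2, 0.8]
grip_width: 74.8
finger_force: 0.0
```

```bash
python3 - <<'E'
from h import *
go(J(0,55,67),-2.6)
c=camera_info("wrist");im=read_camera("wrist")
k=lambda P:wproj(c,P)
a=k(J(0,55,89));x,y=(a-[80,60]).astype(int)
print(x,y);cv2.imwrite("pics/w3.png",cv2.resize(im[y:y+150,x:x+180],None,fx=4,fy=4,interpolation=cv2.INTER_CUBIC))
for n,P in dict(corn1=J(60,85,10),corn2=J(-60,85,10),e1=J(0,76,89),e2=J(0,34,89),s1=J(17,73,55),s2=J(-17,73,55)).items():print(n,((k(P)-[x,y])*4).round())
E
```

```text
t 10.65 pos [517.6 281.5 194. ] yang -3.7 w 74.8 F [-0.2  0.2  0.8] ff 0.0 q [-0.85  0.57  0.48  1.69 -0.31  0.96 -0.32]
shift [ -1.1  -0.6 127. ] turn [ 0.001 -0.001 -0.02 ]
240 168
corn1 [548.  52.]
corn2 [92. 61.]
e1 [320. 144.]
e2 [324. 334.]
s1 [393. 128.]
s2 [248. 131.]
```

View pics/w3.png

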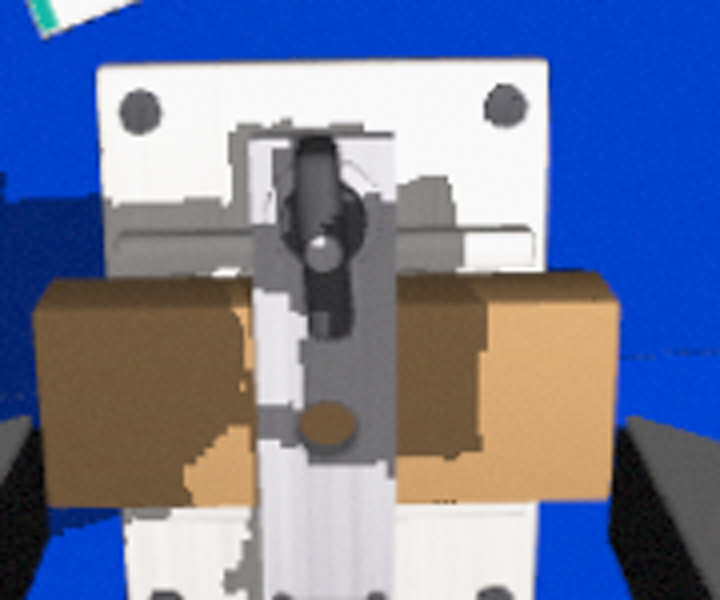

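The bar runs (317,140)–(329,335), where an aligned bar would be at (320,144)–(324,334), so about 0.045 rad is left. One short correction with the lag allowed for.

send_rows --targets "0 0 0.03 0 0 0 -0.6; 0 0 0.03 0 0 0 -0.6; 0 0 0.03 0 0 0 -0.6; 0 0 0.025 0 0 0 -0.4; 0 0 0.01 0 0 0 0; 0 0 0.001 0 0 0 0.4; 0 0 0 0 0 0 1; 0 0 0 0 0 0 1" --newtons 45

```text
time: 11.5
tcp_pos: [518.2, 281.6, 68.3]
tcp_rot: [2.292, 2.148, 0.003]
ft_force: [-0.1, -0.1, 0.8]
grip_width: 38.5
finger_force: 0.0
```

send_rows --targets "0 0 0 0 0 0 1; 0 0 0 0 0 0 1; 0 0 0 0 0 0 1; 0 0 0 0 0 0 1; 0 0 0 0 0 0.025 1; 0 0 0 0 0 0.02 1; 0 0 0 0 0 0 1; 0 0 0 0 0 0 1"

```text
time: 12.3
tcp_pos: [516.8, 281.5, 67.4]
tcp_rot: [-2.34, -2.095, 0.001]
ft_force: [-3.2, 0.7, 5.4]
grip_width: 4.4
finger_force: 46.0
```

send_rows --targets "0 0 0 0 0 0 0.3; 0 0 0 0 0 0 -0.6; 0 0 0 0 0 0 -0.6; 0 0 -0.01 0 0 0 -0.6; 0 0 -0.025 0 0 0 -0.6; 0 0 -0.03 0 0 0 -0.6; 0 0 -0.03 0 0 0 -0.6; 0 0 -0.03 0 0 0 -0.6"

```text
time: 13.1
tcp_pos: [517.3, 281.0, 193.9]
tcp_rot: [2.34, 2.095, 0.0]
ft_force: [0.3, 1.0, -0.7]
grip_width: 64.9
finger_force: 0.0
```

```bash
python3 - <<'E'
from h import *
go(J(0,55,67),-2.6)
c=camera_info("wrist");im=read_camera("wrist")
k=lambda P:wproj(c,P)
a=k(J(0,55,89));x,y=(a-[80,60]).astype(int)
print(x,y);cv2.imwrite("pics/w4.png",cv2.resize(im[y:y+150,x:x+180],None,fx=4,fy=4,interpolation=cv2.INTER_CUBIC))
for n,P in dict(corn1=J(60,85,10),corn2=J(-60,85,10),e1=J(0,76,89),e2=J(0,34,89),s1=J(17,73,55),s2=J(-17,73,55),s3=J(17,-20,55)).items():print(n,((k(P)-[x,y])*4).round())
E
```

```text
t 13.1 pos [517.3 281.  193.9] yang -6.3 w 64.9 F [ 0.3  1.  -0.7] ff 0.0 q [-0.86  0.57  0.5   1.69 -0.32  0.96 -0.35]
shift [ -0.5  -0.2 126.9] turn [ 0.     0.    -0.065]
240 167
corn1 [544.  43.]
corn2 [89. 73.]
e1 [317. 146.]
e2 [329. 335.]
s1 [391. 127.]
s2 [246. 136.]
s3 [411. 493.]
```

View pics/w4.png

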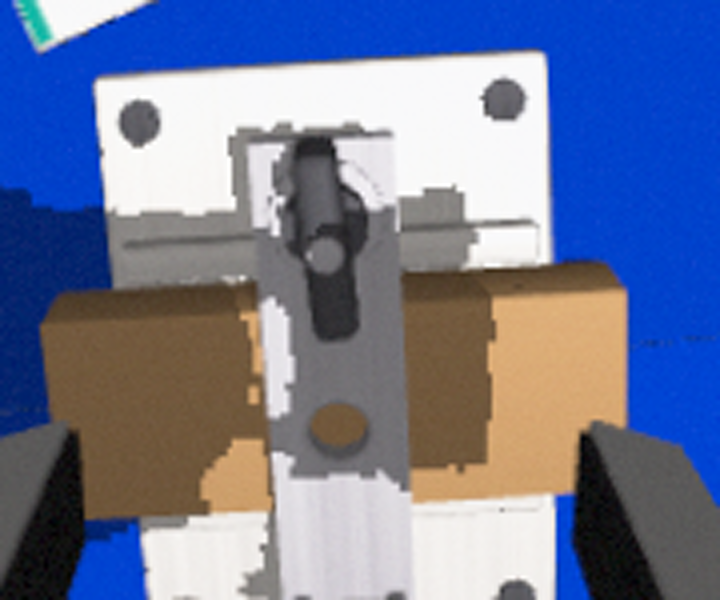

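The bar runs (316,140)–(334,335) against an expected slope of about 0.06, so roughly −0.03 rad is left. I'll make one last nudge, then go for the lever.

send_rows --targets "0 0 0.03 0 0 0 -0.6; 0 0 0.03 0 0 0 -0.6; 0 0 0.03 0 0 0 -0.6; 0 0 0.025 0 0 0 -0.4; 0 0 0.01 0 0 0 0; 0 0 0.001 0 0 0 0.4; 0 0 0 0 0 0 1; 0 0 0 0 0 0 1" --newtons 45

```text
time: 13.95
tcp_pos: [518.4, 281.7, 67.6]
tcp_rot: [2.34, 2.095, 0.004]
ft_force: [0.5, 0.5, 0.0]
grip_width: 38.4
finger_force: 0.0
```

send_rows --targets "0 0 0 0 0 0 1; 0 0 0 0 0 0 1; 0 0 0 0 0 0 1; 0 0 0 0 0 0 1; 0 0 0 0 0 0.02 1; 0 0 0 0 0 0.015 1; 0 0 0 0 0 0 1; 0 0 0 0 0 0 1"

```text
time: 14.75
tcp_pos: [516.9, 281.6, 67.0]
tcp_rot: [-2.376, -2.054, -0.0]
ft_force: [-2.4, -0.7, 7.7]
grip_width: 4.3
finger_force: 70.4
```

send_rows --targets "0 0 0 0 0 0 0.3; 0 0 0 0 0 0 -0.6; 0 0 0 0 0 0 -0.6; 0 0 -0.01 0 0 0 -0.6; 0 0 -0.025 0 0 0 -0.6; 0 0 -0.03 0 0 0 -0.3; 0 0 -0.03 0 0 0 0.3; 0 0 -0.03 0 0 0 1"

```text
time: 15.55
tcp_pos: [516.8, 281.1, 192.7]
tcp_rot: [-2.377, -2.054, 0.001]
ft_force: [-0.1, 0.9, -0.8]
grip_width: 39.7
finger_force: 0.0
```

```bash
python3 - <<'E'
from h import *
c=camera_info("wrist");im=read_camera("wrist")
k=lambda P:wproj(c,P)
a=k(J(0,55,89));x,y=(a-[80,60]).astype(int)
cv2.imwrite("pics/w5.png",cv2.resize(im[y:y+150,x:x+180],None,fx=4,fy=4,interpolation=cv2.INTER_CUBIC))
for n in(3,4,5):  # dark bar pixels: lower wing centre line
    g=cv2.imread(f"pics/w{n}.png").max(2);r=[]
    for rows in((150,175),(285,325)):
        m=g[rows[0]:rows[1],260:400]<75
        r.append(((np.nonzero(m)[1].mean()+260).round(1),int(m.sum())))
    print(n,r)
for n,P in dict(e1=J(0,76,89),e2=J(0,34,89)).items():print(n,((k(P)-[x,y])*4).round())
print("pivot",J(0,-55,65));go(J(0,-25,170),-2.6)
E
```

```text
3 [(np.float64(311.1), 415), (np.float64(329.7), 1608)]
4 [(np.float64(312.7), 472), (np.float64(333.1), 1885)]
5 [(np.float64(313.1), 475), (np.float64(327.9), 1817)]
e1 [312. 147.]
e2 [331. 337.]
pivot [512.09286908 170.62717249  65.        ]
t 15.6 pos [520.  282.2 197.6] yang -8.3 w 36.1 F [1.5 0.2 2.7] ff 0.0 q [-0.87  0.57  0.51  1.69 -0.33  0.96 -0.38]
shift [-81.8   5.2  27.2] turn [ 0.006 -0.005 -0.1  ]
```

View pics/w5.png

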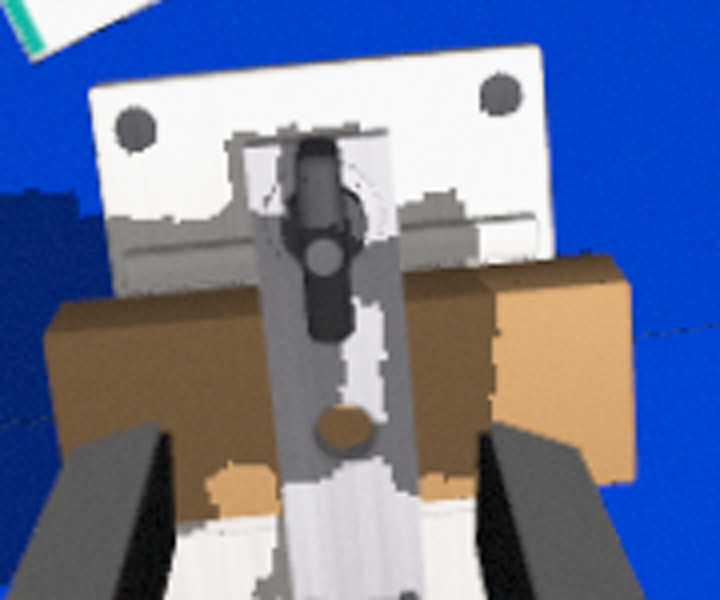

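The bar runs (318,140)–(331,340) with the bed slope at about 0.098, so it is within about 0.03 rad of the strap. Now the lever: fingers closed, on its nut side, then an arc over it.

send_rows --targets "0 0 0 0 0 -0.1 1; -0.02 0 0 0 0 0 1; -0.02 0 0 0 0 0 1; -0.02 0 0 0 0 0 1; 0 0 0.02 0 0 0 1; 0 0 0 0 0 0 1; 0 0 0 0 0 0 1; 0 0 0 0 0 0 1" --newtons 20

```text
time: 16.4
tcp_pos: [514.8, 221.3, 171.6]
tcp_rot: [2.271, 2.17, 0.0]
ft_force: [0.2, 0.8, 0.1]
grip_width: 0.6
finger_force: 0.0
```

```bash
python3 - <<'E'
from h import *
go(J(0,-7,135),-2.6)
for f in np.arange(1.75,-.01,-.25):
  print(round(f,2),(-55-70*np.cos(f)+4*np.sin(f)+8).round(1),(65+70*np.sin(f)+4*np.cos(f)).round(1))
E
```

```text
t 16.4 pos [514.8 221.3 171.6] yang -2.6 w 0.6 F [0.2 0.8 0.1] ff 0.0 q [-0.76  0.55  0.47  1.79 -0.32  0.87 -0.19]
shift [-2.7 -0.4 36.6] turn [ 0. -0. -0.]
1.75 -30.6 133.2
1.5 -48.0 135.1
1.25 -65.3 132.7
1.0 -81.5 126.1
0.75 -95.5 115.6
0.5 -106.5 102.1
0.25 -113.8 86.2
0.0 -117.0 69.0
```

send_rows --targets "0 0 0.015 0 0 0 1; 0 0 0.015 0 0 0 1; 0 0 0.007 0 0 0 1; -0.012 0 0 0 0 0 1; -0.012 0 0 0 0 0 1; -0.009 0 0 0 0 0 1; -0.009 0 0 0 0 0 1; 0 0 0 0 0 0 1"

```text
time: 17.2
tcp_pos: [513.0, 177.3, 134.8]
tcp_rot: [2.274, 2.167, 0.0]
ft_force: [0.3, 0.4, 0.1]
grip_width: 0.6
finger_force: 0.0
```

```bash
python3 - <<'E'
from h import *
go(J(0,-48,135),-2.6);s=observe();print(RJ.T@(s["tcp_pos"][:2]-C))
E
```

```text
t 17.2 pos [513.  177.3 134.8] yang -2.7 w 0.6 F [0.3 0.4 0.1] ff 0.0 q [-0.68  0.58  0.44  1.88 -0.34  0.76 -0.09]
shift [ 0.3 -0.6 -0.2] turn [ 0.001  0.    -0.003]
[  0.61098809 -48.29427465]
```

send_rows --targets "-0.009 0 0 0 0 0 1; -0.008 0 0.002 0 0 0 1; -0.008 0 0.003 0 0 0 1; -0.008 0 0.004 0 0 0 1; -0.007 0 0.005 0 0 0 1; -0.007 0 0.005 0 0 0 1; -0.006 0 0.007 0 0 0 1; -0.005 0 0.007 0 0 0 1"

```text
time: 18.0
tcp_pos: [509.8, 120.8, 100.3]
tcp_rot: [-2.271, -2.171, 0.001]
ft_force: [-0.3, -0.0, -1.0]
grip_width: 0.5
finger_force: 0.0
```

send_rows --targets "-0.004 0 0.008 0 0 0 1; -0.003 0 0.008 0 0 0 1; -0.002 0 0.008 0 0 0 1; -0.001 0 0.009 0 0 0 1; 0 0 0.003 0 0 0 1; 0 0 0.003 0 0 0 1; 0 0 0 0 0 0 1; 0 0 0 0 0 0 1"

```text
time: 18.8
tcp_pos: [509.8, 111.6, 62.3]
tcp_rot: [2.271, 2.171, 0.001]
ft_force: [-0.4, -0.3, 0.5]
grip_width: 0.5
finger_force: 0.0
```

```bash
python3 - <<'E'
from h import *
go(J(0,-117,65),-2.6);s=observe();print(RJ.T@(s["tcp_pos"][:2]-C))
E
```

```text
t 18.8 pos [509.8 111.6  62.3] yang -2.6 w 0.5 F [-0.4 -0.3  0.5] ff 0.0 q [-0.51  0.65  0.36  1.99 -0.41  0.56  0.09]
shift [-3.  -0.4 -2.7] turn [ 0.    -0.     0.001]
[   0.43485391 -114.03367249]
```

send_rows --targets "0 0 0.002 0 0 0 1; 0 0 0.001 0 0 0 1; 0 0 0.001 0 0 0 1; 0 0 0 0 0 0 1; 0 0 0 0 0 0 1; 0 0 0 0 0 0 1; 0 0 0 0 0 0 1; 0 0 0 0 0 0 1"

```text
time: 19.6
tcp_pos: [509.6, 111.4, 58.2]
tcp_rot: [2.271, 2.171, 0.0]
ft_force: [0.3, -0.8, 0.2]
grip_width: 0.5
finger_force: 0.0
```

No contact force, so I'll check with one composite view.

```bash
python3 - <<'E'
from h import *
w=read_camera("wrist");t=read_camera("top");s=read_camera("scene")
L=cv2.resize(w,(440,330));
w2=cv2.resize(w[200:400,200:440],(360,300),interpolation=cv2.INTER_CUBIC)
a=cv2.resize(t[195:291,160:276],(360,298),interpolation=cv2.INTER_CUBIC)
b=cv2.resize(s[165:275,225:335],(268,268),interpolation=cv2.INTER_CUBIC)
o=np.zeros((600,800,3),np.uint8);o[:330,:440]=L;o[:300,440:]=w2;o[300:598,440:]=a;o[330:598,:268]=b
cv2.imwrite("pics/m6.png",o)
c=camera_info("wrist");print(wproj(c,J(0,-145,65)),wproj(c,J(0,-55,65)),wproj(c,J(0,76,89)),wproj(c,J(0,-55,155)))
E
```

```text
[320.2713328  323.08460749] [320.13988527 170.32576962] [320.10596855 -80.2837626 ] [318.77173475 200.49764415]
```

View pics/m6.png

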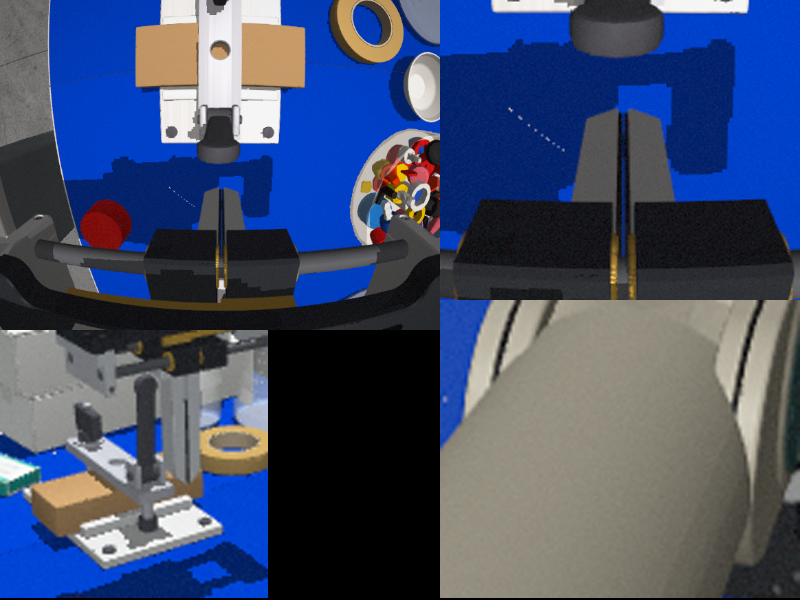

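The composite shows the lever still near upright: its tip is at (147,382) in the scene part and its knob at (219,150) in the wrist part. The fingers are already on its −y side. I'll estimate the lever angle from both cameras.

```bash
python3 - <<'E'
from h import *
c=camera_info("wrist")
print("seen scene tip",np.array([147,380])/2.436+[225,165-330/2.436],"wrist knob (318,~215), bottom 236")
for f in(1.75,1.6,1.4,1.2,1.0):
  P=J(0,-55-90*np.cos(f),65+90*np.sin(f));print(f,proj("scene",P).round(1),wproj(c,P).round(1))
s=observe();print("tcp in scene",proj("scene",s["tcp_pos"]),(proj("scene",s["tcp_pos"])-[225,165])*2.436+[0,330], s["tcp_pos"])
print("pivot in mosaic",(proj("scene",J(0,-55,65))-[225,165])*2.436+[0,330],(proj("scene",J(0,85,10))-[225,165])*2.436+[0,330],(proj("scene",J(60,-85,10))-[225,165])*2.436+[0,330])
a=cv2.imread("pics/scene0.png")[165:275,225:335];b=cv2.imread("pics/m6.png")[330:598,:268]
b=cv2.resize(b,(110,110),interpolation=cv2.INTER_AREA)
for n,i in(("before",a),("after",b)):
  g=i.max(2)
  print(n,[(r+165,[int(x)+225 for x in np.nonzero(g[r,45:75]<90)[0][[0,-1]]+45]) for r in range(12,70,6) if (g[r,45:75]<90).any()])
E
```

```text
seen scene tip [285.34482759 185.52545156] wrist knob (318,~215), bottom 236
1.75 [279.2 180.8] [318.8 144.7]
1.6 [282.4 181.9] [318.8 191.5]
1.4 [286.8 185. ] [318.9 249.6]
1.2 [291.3 189.7] [319.1 295. ]
1.0 [295.6 196. ] [319.4 325. ]
tcp in scene [299.51921522 236.14574302] [181.52880828 503.31103   ] [509.62335427 111.45212665  58.16467642]
pivot in mosaic [145.59384383 471.32540635] [ 77.66683889 473.73695734] [223.12169395 523.51396756]
before [(183, [280, 285]), (189, [279, 285]), (195, [279, 286]), (201, [280, 286]), (207, [280, 286]), (213, [281, 286]), (219, [281, 287]), (225, [277, 289])]
after [(177, [284, 299]), (183, [273, 299]), (189, [270, 288]), (195, [281, 288]), (201, [281, 288]), (207, [282, 287]), (213, [282, 287]), (219, [282, 288]), (225, [277, 289])]
```

The lever only moved from about 1.62 to 1.48. I'll go back over it and repeat more slowly, checking as I go.

send_rows --targets "0 0 -0.03 0 0 0 1; 0 0 -0.035 0 0 0 1; 0 0 -0.035 0 0 0 1; 0 0 -0.03 0 0 0 1; 0.035 0 0 0 0 0 1; 0.035 0 0 0 0 0 1; 0.03 0 0 0 0 0 1; 0 0 0 0 0 0 1"

```text
time: 20.55
tcp_pos: [513.4, 217.0, 187.7]
tcp_rot: [-2.261, -2.178, -0.002]
ft_force: [-0.4, 0.7, 0.5]
grip_width: 0.6
finger_force: 0.0
```

send_rows --targets "0 0 0.03 0 0 0 1; 0 0 0.03 0 0 0 1; 0 0 0.008 0 0 0 1; -0.01 0 0 0 0 0 1; -0.01 0 0 0 0 0 1; -0.01 0 0 0 0 0 1; 0 0 0 0 0 0 1; 0 0 0 0 0 0 1"

```text
time: 21.35
tcp_pos: [513.3, 181.1, 121.0]
tcp_rot: [2.272, 2.169, 0.002]
ft_force: [0.2, 0.5, 0.3]
grip_width: 0.2
finger_force: 0.0
```

```bash
cat >> h.py <<'E'
def lev(n=1):
    s=observe();f=s["ft_force"].round(1);c=camera_info("wrist");w=read_camera("wrist");g=read_camera("scene")
    print("t",s["time"],"jig",(RJ.T@(s["tcp_pos"][:2]-C)).round(1),s["tcp_pos"][2].round(1),"F",f)
    m=g[165:275,225:335].max(2)
    print([(r+165,(np.nonzero(m[r,45:75]<70)[0][[0,-1]]+270).tolist()) for r in range(6,70,5) if (m[r,45:75]<70).any()])
    for z in (1.6,1.4,1.2,1.0,.7): print(z,proj("scene",J(0,-55-90*np.cos(z),65+90*np.sin(z))).round(0),wproj(c,J(0,-55-90*np.cos(z),65+90*np.sin(z))).round(0),end=";")
    print();return w,g
E
python3 - <<'E'
from h import *
w,g=lev();cv2.imwrite("pics/w7.png",w);cv2.imwrite("pics/s7.png",g)
E
```

```text
t 21.35 jig [  0.8 -44.5] 121.0 F [0.2 0.5 0.3]
[(176, [283, 283]), (181, [283, 283]), (186, [280, 288]), (191, [281, 287]), (196, [282, 287]), (201, [282, 288]), (206, [282, 287]), (211, [282, 287]), (216, [282, 287]), (221, [283, 287]), (226, [278, 288])]
1.6 [282. 182.] [319. 310.];1.4 [287. 185.] [319. 338.];1.2 [291. 190.] [319. 360.];1.0 [296. 196.] [319. 374.];0.7 [301. 208.] [320. 382.];
```

send_rows --targets "-0.003 0 0 0 0 0 1; -0.003 0 0 0 0 0 1; -0.003 0 0 0 0 0 1; -0.003 0 0 0 0 0 1; -0.003 0 0 0 0 0 1; 0 0 0 0 0 0 1; 0 0 0 0 0 0 1; 0 0 0 0 0 0 1"

```text
time: 22.25
tcp_pos: [512.2, 166.1, 120.2]
tcp_rot: [2.271, 2.171, -0.0]
ft_force: [0.5, 0.1, 0.1]
grip_width: 0.7
finger_force: 0.0
```

```bash
python3 - <<'E'
from h import *
w,g=lev();cv2.imwrite("pics/w8.png",w);cv2.imwrite("pics/s8.png",g)
E
```

```text
t 22.25 jig [  0.3 -59.5] 120.2 F [0.5 0.1 0.1]
[(171, [286, 286]), (176, [286, 286]), (186, [286, 288]), (191, [283, 291]), (196, [284, 290]), (201, [283, 290]), (206, [283, 288]), (211, [283, 288]), (216, [282, 288]), (221, [283, 289]), (226, [278, 288])]
1.6 [282. 182.] [320. 283.];1.4 [287. 185.] [320. 314.];1.2 [291. 190.] [320. 338.];1.0 [296. 196.] [320. 354.];0.7 [301. 208.] [320. 364.];
```

The lever now follows, at about 1.3 rad. I'll continue along the arc slowly.

send_rows --targets "-0.004 0 0 0 0 0 1; -0.004 0 0.001 0 0 0 1; -0.004 0 0.001 0 0 0 1; -0.004 0 0.001 0 0 0 1; -0.003 0 0.002 0 0 0 1; -0.003 0 0.002 0 0 0 1; -0.003 0 0.002 0 0 0 1; -0.003 0 0.002 0 0 0 1"

```text
time: 23.15
tcp_pos: [510.9, 138.0, 109.1]
tcp_rot: [2.271, 2.171, 0.0]
ft_force: [-0.4, 0.3, 0.9]
grip_width: 0.7
finger_force: 0.6
```

```bash
python3 - <<'E'
from h import *
w,g=lev();cv2.imwrite("pics/w9.png",w);cv2.imwrite("pics/s9.png",g)
E
```

```text
t 23.15 jig [  0.3 -87.7] 109.1 F [-0.4  0.3  0.9]
[(171, [293, 293]), (176, [294, 294]), (181, [294, 294]), (186, [294, 294]), (191, [294, 294]), (196, [294, 294]), (201, [290, 298]), (206, [289, 295]), (211, [287, 293]), (216, [285, 290]), (221, [283, 289]), (226, [278, 289])]
1.6 [282. 182.] [319. 234.];1.4 [287. 185.] [320. 271.];1.2 [291. 190.] [320. 301.];1.0 [296. 196.] [320. 321.];0.7 [301. 208.] [320. 337.];
```

send_rows --targets "-0.003 0 0.003 0 0 0 1; -0.003 0 0.003 0 0 0 1; -0.002 0 0.003 0 0 0 1; -0.002 0 0.003 0 0 0 1; -0.002 0 0.003 0 0 0 1; -0.002 0 0.003 0 0 0 1; -0.002 0 0.003 0 0 0 1; -0.001 0 0.004 0 0 0 1"

```text
time: 24.05
tcp_pos: [510.1, 121.1, 83.9]
tcp_rot: [2.271, 2.17, 0.0]
ft_force: [-0.0, 0.0, 0.9]
grip_width: 0.3
finger_force: 0.6
```

```bash
python3 - <<'E'
from h import *
w,g=lev();cv2.imwrite("pics/w10.png",w);cv2.imwrite("pics/s10.png",g)
print([proj("scene",J(0,-55-90*np.cos(z),62+90*np.sin(z))).round(0) for z in(.5,.25,0)])
E
```

```text
t 24.05 jig [   0.3 -104.6] 83.9 F [-0.   0.   0.9]
[(181, [298, 298]), (186, [298, 298]), (191, [298, 298]), (196, [298, 298]), (206, [299, 299]), (211, [299, 299]), (216, [295, 299]), (221, [286, 294]), (226, [278, 289])]
1.6 [282. 182.] [319. 207.];1.4 [287. 185.] [319. 253.];1.2 [291. 190.] [319. 290.];1.0 [296. 196.] [320. 315.];0.7 [301. 208.] [320. 334.];
[array([304., 218.]), array([307., 229.]), array([308., 240.])]
```

Next, down to closing, pressing gently.

send_rows --targets "-0.001 0 0.004 0 0 0 1; -0.001 0 0.004 0 0 0 1; -0.001 0 0.004 0 0 0 1; 0 0 0.003 0 0 0 1; 0 0 0.002 0 0 0 1; 0 0 0.002 0 0 0 1; 0 0 0.001 0 0 0 1; 0 0 0 0 0 0 1"

```text
time: 24.95
tcp_pos: [509.8, 118.4, 64.0]
tcp_rot: [-2.271, -2.171, 0.0]
ft_force: [-0.0, 0.0, 0.6]
grip_width: 0.6
finger_force: 0.2
```

```bash
python3 - <<'E'
from h import *
w,g=lev()
E
```

```text
t 24.95 jig [ 1.000e-01 -1.072e+02] 64.0 F [-0.   0.   0.6]
[(171, [278, 299]), (176, [271, 299]), (191, [299, 299]), (196, [299, 299]), (201, [299, 299]), (206, [299, 299]), (211, [299, 299]), (226, [278, 299])]
1.6 [282. 182.] [319. 211.];1.4 [287. 185.] [319. 265.];1.2 [291. 190.] [320. 306.];1.0 [296. 196.] [320. 333.];0.7 [301. 208.] [320. 351.];
```

send_rows --targets "0 0 0.001 0 0 0 1; 0 0 0.001 0 0 0 1; 0 0 0.001 0 0 0 1; 0 0 0 0 0 0 1; 0 0 0 0 0 0 1; 0 0 0 0 0 0 1; 0 0 0 0 0 0 1; 0 0 0 0 0 0 1"

```text
time: 25.85
tcp_pos: [509.9, 118.5, 61.1]
tcp_rot: [-2.271, -2.171, 0.0]
ft_force: [-1.0, -0.2, 0.6]
grip_width: 0.6
finger_force: 0.2
```

```bash
python3 - <<'E'
from h import *
s=observe();g=read_camera("scene");m=g.max(2);print(proj("scene",s["tcp_pos"]),proj("scene",J(0,-55,61)),proj("scene",J(0,-145,61)))
b=g.astype(int)
for r in range(212,262,1):
  print(r,''.join('B' if b[r,c,0]>b[r,c,2]+60 else '#' if m[r,c]<60 else '+' if m[r,c]<110 else '-' if m[r,c]<170 else '.' for c in range(265,325)))
E
```

```text
[297.65688965 233.55211886] [284.84048731 224.74567894] [307.54058436 240.59758491]
212 ..-..BBBBBBBBBBBBBBBBBBBB---------++----......--------------
213 --.....BBBBBBBBBBBBBBBBBB---------++----........---+--------
214 -.......BBBBBBBBBBBBBBBBB---------++-----..........BBBBBBBBB
215 -.........BBBBBBBBBBBBBB----------++------..................
216 ...........BBBBBBBBBB--..---------++---------...............
217 ............BBBBB--......---------++-------------...........
218 .....................--..---------++-----+------------------
219 ......-----..........----.--------++-----+------------------
220 .....-------........--+++-.-------++----.-------------------
221 .....-----.---...-+++++++---------++---...--+---------------
222 -...........---...+++++++---.-----++--....-+----------------
223 ---.........--+---+++++++++--..---++-------BBB++------------
224 ----........+++---+++++++++#####+-++-------BBBBBBBB+++++++++
225 +-+--......-+++---+#++++#########++######++BBBBBBBBBBBBBBBBB
226 ++-----.....+++---+#######################+BBBBBBBBBBBBBBBBB
227 ..++--+--...+#+---+##+#############+#
[... 1533 characters left out ...]
...--------------....-----------BBBBBBBBBBBBBBBBBB
252 ...............------------------------BBBBBBBBBBBBBBBBBBBBB
253 .....-..........-...--------------BBBBBBBBBBBBBBBBBBBBBBBBBB
254 ..-+++-.............-----------BBBBBBBBBBBBBBBBBBBBBBBBBBBBB
255 ..+++++-..........-----------BBBBBBBBBBBBBBBBBBBBBBBBBBBBBBB
256 ..-+++-........-----------BBBBBBBBBBBBBBBBBBBBBBBBBBBBBBBBBB
257 ............----------+BBBBBBBBBBBBBBBBBBBBBBBBBBBBBBBBBBBBB
258 -.......----------BBBBBBBBBBBBBBBBBBBBBBBBBBBBBBBBBBBBBBBBBB
259 --...----------BBBBBBBBBBBBBBBBBBBBBBBBBBBBBBBBBBBBBBBBBBBBB
260 ------------BBBBBBBBBBBBBBBBBBBBBBBBBBBBBBBBBBBBBBBBBBBBBBBB
261 B--------BBBBBBBBBBBBBBBBBBBBBBBBBBBBBBBBBBBBBBBBBBBBBBBBBBB
```

The lever tip is at about (305,229) in the scene image, so it stands at about 0.25 rad with the fingertips on it. The closed fingertips are really about 17 mm higher than the reported TCP, which also explains the first miss. I'll keep pressing.

send_rows --targets "0 0 0.002 0 0 0 1; 0 0 0.002 0 0 0 1; 0 0 0.002 0 0 0 1; 0 0 0.002 0 0 0 1; 0 0 0.001 0 0 0 1; 0 0 0.001 0 0 0 1; 0 0 0 0 0 0 1; 0 0 0 0 0 0 1"

```text
time: 26.7
tcp_pos: [509.8, 118.6, 51.1]
tcp_rot: [-2.271, -2.171, 0.0]
ft_force: [-0.1, -0.3, 0.1]
grip_width: 0.4
finger_force: 0.1
```

send_rows --targets "0 0 0.001 0 0 0 1; 0 0 0.001 0 0 0 1; 0 0 0.001 0 0 0 1; 0 0 0 0 0 0 1; 0 0 0 0 0 0 1; 0 0 0 0 0 0 1; 0 0 0 0 0 0 1; 0 0 0 0 0 0 1"

```text
time: 27.5
tcp_pos: [509.9, 118.6, 48.2]
tcp_rot: [-2.271, -2.171, -0.0]
ft_force: [0.2, 0.3, -1.0]
grip_width: 0.2
finger_force: 0.0
```

```bash
python3 - <<'E'
from h import *
g=read_camera("scene");m=g.max(2);b=g.astype(int)
for r in range(214,246,1):
  print(r,''.join('B' if b[r,c,0]>b[r,c,2]+60 else '#' if m[r,c]<60 else '+' if m[r,c]<110 else '-' if m[r,c]<170 else '.' for c in range(275,320)))
E
```

```text
214 BBBBBBBBBBBBBBB---------++-----..........BBBB
215 BBBBBBBBBBBBBB----------++------.............
216 .BBBBBBBBBB--..---------++---------..........
217 ..BBBBB--......---------++-------------......
218 ...........--..---------++-------------------
219 ...........---.---------++-----+-------------
220 --........--+++---------++-------------------
221 ---....--++++++---------++----..-+-----------
222 ..+--..-+-+++++---------++----..-++----------
223 ..----.-++++++++--------++-------BBB++-------
224 ..--+---++++++++--------++-------BBBBBBBB++++
225 .-+++---++++++++--------++-------BBBBBBBBBBBB
226 ..+++---++++++++++------++------+BBBBBBBBBBBB
227 ..+#+---+##+++++##+-----+#------+BBBBBBBBBBBB
228 ..+++---+###++#####+----+#------+BBBBBBBBBBBB
229 ..--+---++++#########+--+#--+---+BBBBBBBBBBBB
230 -++++-------++########+-+#-+--+-+BBBBBBBBBBBB
231 ---+++---++++++#########+####++++BBBBBBBBBBBB
232 +---++-..-+++---+##############++BBBBBBBBBBBB
233 -+----....-------++##############+BBBBBBBBBBB
234 ---+++-------------+++###########+BBBBBBBBBBB
235 ---++++------------...+###########+BBBBBBBBBB
236 ----++---------.......-+###++++#+#+BBBBBBBBBB
237 -----+-------.....-------##+++++#+BBBBBBBBBBB
238 -------------..----------++++++++BBBBBBBBBBBB
239 -+----------------------.....--..BBBBBBBBBBBB
240 --------+----+-------..............BBBBBBBBBB
241 -------#+----#+---..................BBBBBBBBB
242 ------+##+-++#+..................++-..BBBBBBB
243 ------+#+++###+................-++++-..BBBBBB
244 ------+##+##+#+.................++++....BBBBB
245 ------+########+-................-.......BBBB
```

send_rows --targets "0 0 0.002 0 0 0 1; 0 0 0.002 0 0 0 1; 0 0 0.001 0 0 0 1; 0 0 0.001 0 0 0 1; 0 0 0 0 0 0 1; 0 0 0 0 0 0 1; 0 0 0 0 0 0 1; 0 0 0 0 0 0 1"

```text
time: 28.35
tcp_pos: [510.0, 118.1, 42.3]
tcp_rot: [2.271, 2.17, -0.0]
ft_force: [-1.9, -1.7, 4.9]
grip_width: 0.4
finger_force: 2.5
```

Contact force is building. A bit more.

send_rows --targets "0 0 0.001 0 0 0 1; 0 0 0.001 0 0 0 1; 0 0 0.001 0 0 0 1; 0 0 0 0 0 0 1; 0 0 0 0 0 0 1; 0 0 0 0 0 0 1; 0 0 0 0 0 0 1; 0 0 0 0 0 0 1"

```text
time: 29.15
tcp_pos: [510.2, 118.0, 41.3]
tcp_rot: [-2.272, -2.17, -0.002]
ft_force: [-5.1, -3.2, 24.8]
grip_width: 0.6
finger_force: 12.4
```

A firm stop at 25 N. I'll lift clear and check.

send_rows --targets "0 0 -0.005 0 0 0 1; 0 0 -0.02 0 0 0 1; 0 0 -0.03 0 0 0 1; 0 0 -0.035 0 0 0 1; 0 0 -0.035 0 0 0 1; 0 0 -0.035 0 0 0 1; 0 0 0 0 0 0 1; 0 0 0 0 0 0 1"

```text
time: 29.95
tcp_pos: [510.0, 119.3, 199.3]
tcp_rot: [-2.27, -2.172, -0.002]
ft_force: [-0.9, -0.2, -0.4]
grip_width: 0.2
finger_force: 0.0
```

```bash
python3 - <<'E'
from h import *
print(observe()["tcp_pos"],observe()["time"]);g=read_camera("scene");m=g.max(2);b=g.astype(int)
print(proj("scene",J(0,-55,61)),proj("scene",J(0,-145,61)))
for r in range(218,246,1):
  print(r,''.join('B' if b[r,c,0]>b[r,c,2]+60 else '#' if m[r,c]<60 else '+' if m[r,c]<110 else '-' if m[r,c]<170 else '.' for c in range(275,320)))
c=camera_info("wrist");w=read_camera("wrist")
print("nut",[wproj(c,J(0,y,84)).round(1) for y in(76,55,34)],"lever",[wproj(c,J(0,y,61)).round(1) for y in(-55,-145)])
k=wproj(c,J(0,55,84)).astype(int);m=w.max(2)
for r in range(max(0,k[1]-30),k[1]+30):print(r,''.join('#' if v<60 else '+' if v<110 else '.' for v in m[r,k[0]-25:k[0]+25]))
E
```

```text
[510.04054982 119.32145036 199.28094638] 29.95
[284.84048731 224.74567894] [307.54058436 240.59758491]
218 ...........--..............-++++-------------
219 ...........---...............-+++------------
220 --.........-++--...............--------------
221 ---....--++++++---..............-+-----------
222 ..---..-+++++++---..............-+-----------
223 ..-++-..++++++++--..........-----BBB++-------
224 ..++----++++++++---......--------BBBBBBBB++++
225 .-+++---+++++++++--..------------BBBBBBBBBBBB
226 ..+++---++#+++++++--------------+BBBBBBBBBBBB
227 ..+#+---+++++++++++-------------+BBBBBBBBBBBB
228 ..+++---+##++++++++++-----------+BBBBBBBBBBBB
229 -.---+--+#+##++++++++++---------+BBBBBBBBBBBB
230 ++++----+--+##++++++++++------+++BBBBBBBBBBBB
231 -++++---+++++##+++++++++++----+++BBBBBBBBBBBB
232 ---+++-.--+++++##+++++####++----+BBBBBBBBBBBB
233 -++--+-...-----+##++#######+++++-BBBBBBBBBBBB
234 ----++----------++##########++BBBBBBBBBBBBBBB
235 ---++-+-----------++#####++++-BBBBBBBBBBBBBBB
236 ----++---------.....####+++++-+++BBBBBBBBBBBB
237 -----++------.....---+#++++-++++++BBBBBBBBB
[... 3067 characters left out ...]
5 ..................+#++++++..+++#..................
56 ...................++++++...+++...................
57 ...................+++++++..+++...................
58 ...............+...++++++...+++...................
59 ................+..++++++...+++...................
60 .................++++++++...++....................
61 ..................+#+++++++++++...................
62 ...................#+++++++++++...................
63 ...................+######+###....................
64 ...................+##########....................
65 ...................+##########....................
66 ....................#########+....................
67 ....................+########.....................
```

The lever tip is at (307,240), which matches the closed prediction of (307.5,240.6). The bar is within about 0.025 rad of the strap and the robot is clear, so I'm handing in.

```bash
python3 -c "
from station import *
print(finish_job())"
```

```text
the job is handed in; nothing more can be done
None
```

I handed the job in at about 30 s: on the cork jig the wing nut is within roughly 0.03 rad of the strap line and the cam lever is pressed closed to a firm 25 N stop. My first lever push slipped over its top and had to be repeated. The robot ended clear of both jigs, and none of its moves went near the spare jig.

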